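Seat a grooved block in a clamping jig

ROBOT

A 6-joint arm with a two-finger parallel gripper is mounted at the origin on the work surface. World frame = base frame: x ahead of the robot, y to its left, z up, the work surface at z = 0. Lengths are in mm, angles in rad, forces in N, time in s.
With the tool pointing down it reaches from about 350 to 775 mm from the base axis. Payload 7.3 kg.
Tool frame: the origin (TCP) lies at the very end of the fingers, on their centre line; the grasp point (between the pads) lies 19 mm behind it; x points along the fingers, y is the direction in which the jaws open and shut, and the axes are right-handed (so a half turn about x gives the same grasp; the last joint's range is limited). The gripper opens to 92 mm and grips with 3 to 60 N. Pads are 19 mm wide; open, the fingers measure 130 mm over their backs; the gripper's body (75 mm by 190 mm) begins 47 mm behind the grasp point.
Start: joints at [-1.298, 0.342, 1.524, -0, 1.275, -0.146], TCP at [213.523, -479.638, 226.741] pointing down, gripper open.
Joint ranges: [-2.53, 2.53], [-0.77, 2.02], [0.04, 2.7], [-1, 4.14], [0.28, 2.66], [-3.11, 3.11]. Speed limits (rad/s): [2.57, 2.57, 3.14, 3.14, 3.14, 3.14].

INTERFACE

Orientations are given as [roll, pitch, yaw] about the fixed x, y, z axes, in that order (R = Rz(yaw) Ry(pitch) Rx(roll)).
In Python, from plant import bot gives the robot as it stands.
- The arm moves only by the tool step_arm, never from a script. Its argument "targets" is a list that holds one entry, the list of rows, each a list of 4 numbers: the shift along the tool's x, y, z in m, then the turn about the tool's x in degrees. A call has exactly 5 rows; each row is the pose to reach, as a shift and turn from the pose measured when the call began, along the tool's axes at that moment; what a row does not reach only later rows make up. A row lasts 1/12 s, in which the tool goes at most 41.7 mm and 7.16 degrees, less where a joint would pass 70% of its speed; a pose out of reach is approached as far as the arm can. A call with a gripper value outside its range is refused whole. "jaw" is the closure, from 0 (fully open) to 1 (shut), set as the call begins (left out, the last holds). The fingers move at their own pace and stop on an object; the grip force is fixed at half the most. Time passes only in rows, so rows that repeat a pose let the fingers close, or fill a call up. It gives the time, the measured TCP pose, the force and the opening at its end, in the units of the state.
- bot.get_obs(): the state, without advancing time (a new reading comes with each control period).
- bot.capture(name): name is "scene" or "top" or "wrist"; returns a dict with "color" (400x640x3 uint8, red, green, blue), "depth" (400x640 float32, mm along the optical axis (not along the pixel's ray), 0 where there is no reading), "fov_y" (degrees; the focal length in pixels is half the picture's height over the tangent of half this angle, whatever the lens; pixels are square), "cx", "cy" (the principal point, pixels), "rvec" (rotation vector, rad) and "tvec" (3), from world to camera coordinates, as OpenCV has them. Camera axes: x right, y down, z forward; pixel columns grow to the right and rows downward; lengths in mm; the calibration is good to about 2 mm. A picture is of the moment at which its call begins.
- bot.close_job(): hands the job in, once; it reports no verdict.
The state is a dict: "time": time; "joint_positions": joint angles; "dq": joint speeds; "tau": joint torques, N m; "tool_pos": TCP position; "tcp_rot": TCP orientation; "contact_force": force on the tool from outside, world axes, zero at the start; "moment": the same for the moment, N m; "grip_width": finger opening in mm.
Only numpy, scipy, OpenCV 4.12 (cv2) and the standard library are available. Lean on these libraries where they do the work, as an engineer would, in place of code of your own. Each camera call takes 0.05 s, during which the arm holds its last target. There are 200 camera calls.

TASK

Load the grooved wooden block into the jig's nest for gluing: work it gently along the nest until its groove drops over the hidden key and it sits fully down on the nest floor. Only when it is fully home, swing the hinged clamp down until its pad rests on the block, and let go. Press gently throughout, and leave the other things on the table where they are.

Things in the scene. Friction and masses are not known exactly. Their poses are not given: they have to be found in the camera images.
- jig: Plywood clamping jig fixed to the table. Origin on the table under the centre of its nest; z up, y along the nest away from the hinge, x across. Offsets below are mm in this frame. Base x -45..45, y -117..73, 18 thick. Two steel hinge cheeks at x -22..22, y -107..-83 reach z 108.
- nest (a point): Centre of the nest floor (z 18), axes as the jig. A trough 44 wide (x) and 104 long (y -52..52) inside, walls 11 high all round (tops at z 29), side walls 11 thick. A steel key, a rib across the full width, 9 thick (y), 7 high, is locked on the floor somewhere between y -14 and 14; its place differs each time and is not measured.
- block_centre (a point): Centre of the loose wooden block to load, 40 (x) x 70 (y) x 64 high, about 130 g, upright; centre 32 above its underside. Goes in with its y along the nest's y, either way round. Centre 50 above the table when fully home, about 57 when perched on the key. Grip it across the 40 width, fingertips 13 or more above its underside to clear the walls. Over 60 N marks it; 3 to 10 N seats it.
- block_groove (a point): Middle of the groove's mouth, at the centre of the block's underside. The groove runs straight across the full 40 width (along x), 12 wide (y), 9 deep. It drops over the key, 3 mm play in all.
- clamp (a joint): Hinge angle of the steel clamp arm (rad): 0 = level, its pad just resting on a fully seated block; grows as it opens; 1.57 = upright. Starts open at 1.75 to 2.05, leaning away from the nest. Stiff hinge: stays where left; about 2 N at the bar moves it. A stop ends its travel at -0.04. Its pad would meet a block perched on the key near 0.08.
- clamp_hinge (a point): Point on the hinge axis, at x 0, y -95, z 96 in the jig's frame; the axis runs along the jig's x. At angle a the arm points from here along (0, cos a, sin a) in the jig's frame. Flat bar 26 wide, 8 thick; the sprung rubber pad under it (18 across, underside 14 below the arm's middle, 1.5 N/mm) is 95 from the axis.
- clamp_bar (a point): Centre of the round steel cross bar at the arm's free end, 120 from the hinge axis: 12 thick, 70 long, along the jig's x. Push it over from outside, then down, with the shut fingers.
- offcut: plain wooden offcut, 45 x 45 x 35 high, no groove: not the part; leave it
- glue: white glue bottle, 48 across, 130 high; bystander
- can: bare aluminium drinks can, 66 across, 115 high; bystander
- tape: roll of tape lying flat, 90 across, 24 high; bystander
- driver: screwdriver lying on the table; bystander
- cup: white cup, 72 across, 85 high; bystander
- jar: clear jar, 60 across, 70 high; bystander
Things that resemble listed ones, but are neither listed nor needed, are in the scene too. What is shaped like the jig but orange or pink is not meant.

How it is judged:
By the outcome, as a careful person would: the job done as asked, in the order asked, and still so for the second after the job is handed in, with the robot touching nothing.
It also fails if it takes over 72 s, if anything falls off the work surface, if the arm or the gripper's body presses on something with over 40 N, if the wrist force passes 120 N, or if a joint passes its speed limit or range.

## Working session

There is one attempt and no reset: what is moved stays moved. The work goes in short steps, Python scripts to look and compute and a tool call to move; the robot and the scene stay as the last step left them, time stands still between calls to the robot, and variables do not carry over. Pictures are saved under pics/ and viewed, about 8 in all and at most 12, crops included, and the job is handed in when it is done.

Besides the shell and the picture viewer there is one more tool, called by a JSON object that holds its "api" and its "payload", one argument or row to a line. step_arm: Moves the arm, as the interface text tells. Its arguments: {"type":"object","properties":{"targets":{"type":"array","items":{"type":"array","items":{"type":"array","items":{"type":"number"}}}},"jaw":{"type":"number"}},"required":["targets"]}

```bash
ls; mkdir -p pics
cat > h.py <<'E'
import numpy as np, cv2
from plant import bot
def cap(n):
    c=bot.capture(n); R=cv2.Rodrigues(np.array(c['rvec'],float))[0]; t=np.array(c['tvec'],float).ravel()
    f=200/np.tan(np.radians(c['fov_y'])/2); return c,R,t,f
def cloud(c,R,t,f):
    v,u=np.mgrid[:400,:640]; d=c['depth']
    P=np.stack([(u-c['cx'])/f*d,(v-c['cy'])/f*d,d],-1)
    W=(P-t)@R; W[d<=0]=np.nan; return W
def save(img,n,s=1.25): cv2.imwrite('pics/'+n,cv2.resize(cv2.cvtColor(img,cv2.COLOR_RGB2BGR),None,fx=s,fy=s,interpolation=cv2.INTER_CUBIC))
def ray(px,z,c,R,t,f):
    d=R.T@np.array([(px[0]-c['cx'])/f,(px[1]-c['cy'])/f,1]); o=-R.T@t
    return o+d*(z-o[2])/d[2]
E
python3 - <<'E'
from h import *
for n in('scene','top'):
    k=cap(n); save(k[0]['color'],n+'0.png'); np.savez(n+'0.npz',W=cloud(*k),color=k[0]['color'])
    print(n,-k[1].T@k[2],k[3])
print(bot.get_obs())
E
```

```text
pics
scene [1041.75266432   10.57570958 1001.41235055] 364.04109679422874
top [ 400.87083621  -50.34541053 1309.78802308] 459.76113420289
{'time': 0.1, 'joint_positions': array([-1.29800692e+00,  3.42670720e-01,  1.52489399e+00,  3.36083246e-05,
        1.27538732e+00, -1.45997834e-01]), 'dq': array([-8.62523852e-04, -1.47913877e-03, -2.80552178e-03,  3.66154394e-05,
        9.77267383e-04,  7.45287750e-04]), 'tau': array([ 2.10190083e-03, -4.32003665e+01, -2.44694388e+01,  7.19562708e-02,
        5.26588317e-02, -5.67088205e-05]), 'tool_pos': array([ 213.42957824, -479.28139448,  226.11487997]), 'tcp_rot': array([-1.74043228,  1.56943657,  1.81993781]), 'contact_force': array([-0.4190967 , -0.0400077 ,  0.25661713]), 'moment': array([-0.0174524 , -0.03625184, -0.00943552]), 'grip_width': 91.68635591628407}
```

View pics/scene0.png

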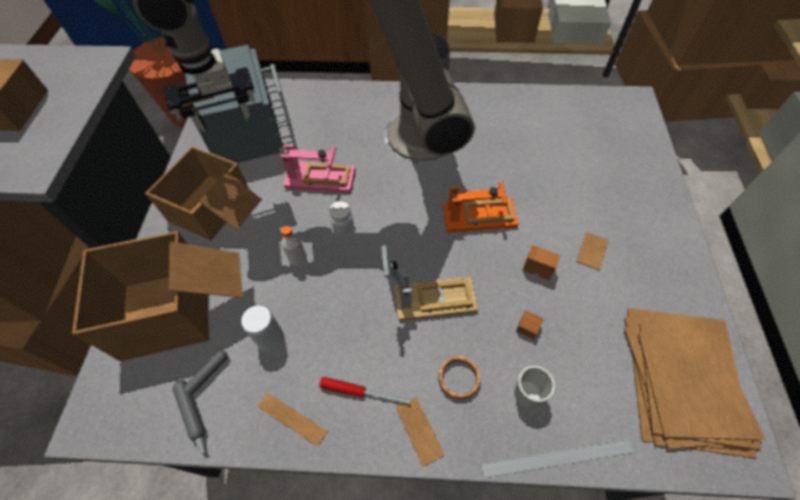

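View pics/top0.png

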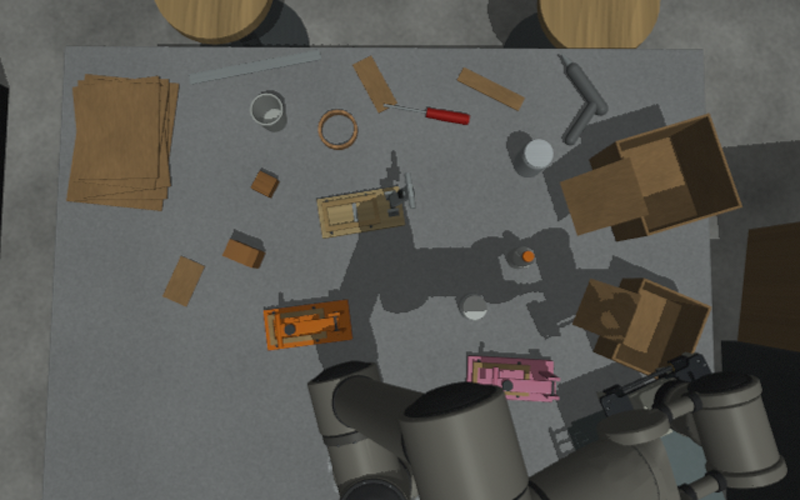

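Candidates for the block (top view, 800-scale): brown block at (244,252), offcut at (265,183), flat wood piece at (184,281). The jig is the plywood one at (360,212); orange (308,325) and pink (512,376) are decoys. I'll measure and crop the larger block.

Run:
```python
from h import *
z=np.load('top0.npz');W=z['W'];c=z['color']
def rect(name,u0,u1,v0,v1,z0,z1):
    s=(slice(int(v0/1.25),int(v1/1.25)),slice(int(u0/1.25),int(u1/1.25)))
    P=W[s].reshape(-1,3);P=P[(P[:,2]>z0)&(P[:,2]<z1)]
    if len(P)<8: print(name,len(P));return
    r=cv2.minAreaRect(P[:,:2].astype(np.float32));print(name,len(P),'c',np.round(r[0],1),'size',np.round(r[1],1),'ang',round(r[2],2),'zmed',np.median(P[:,2]).round(1), 'mean',P.mean(0).round(1))
rect('blk',215,275,225,275,55,75)
rect('off',245,285,165,205,28,45)
rect('jigbase',310,425,175,245,10,23)
rect('jigwall',310,425,175,245,24,36)
rect('jigall',310,425,175,245,10,36)
rect('cheek',310,425,175,245,85,115)
rect('bar',310,425,150,245,130,300)
a=c[130:230,150:350];b=np.load('scene0.npz')['color'][170:290,290:490]
save(a,'crop.png',4)
zs=np.load('scene0.npz')
P=zs['W'][190:225,412:452].reshape(-1,3);Q=P[(P[:,2]>58)&(P[:,2]<72)];r=cv2.minAreaRect(Q[:,:2].astype(np.float32));print('scene blk',len(Q),r,np.nanmax(P[:,2]))
P=zs['W'][190:260,300:385].reshape(-1,3);Q=P[P[:,2]>130];print('scene arm',len(Q),Q[Q[:,2]>185].mean(0) if len(Q) else 0); 
Q=P[(P[:,2]>24)&(P[:,2]<34)];print('scene jigwall',cv2.minAreaRect(Q[:,:2].astype(np.float32)))
```

```text
blk 392 c [460.1 303.6] size [72.3 40.3] ang 67.81 zmed 64.0 mean [459.7 302.6  63.9]
off 261 c [618.6 264.2] size [46.4 44.2] ang 63.85 zmed 34.8 mean [618.1 263.1  34.7]
jigbase 1383 c [557.3  47.4] size [ 90.9 190. ] ang 9.54 zmed 17.9 mean [554.1  49.1  17.9]
jigwall 508 c [552.7  50.7] size [ 77.4 167. ] ang 6.71 zmed 28.6 mean [553.7  67.2  28.7]
jigall 1927 c [557.3  47.4] size [ 90.9 190. ] ang 9.54 zmed 19.3 mean [554.   54.   20.9]
cheek 95 c [568.9 -24.6] size [44.7 23.3] ang 10.72 zmed 106.1 mean [568.  -24.2 104.6]
bar 261 c [574.3 -51.2] size [68.8 38.1] ang 4.23 zmed 210.7 mean [573.2 -54.7 196.8]
scene blk 287 ((461.5191955566406, 305.0616455078125), (70.39303588867188, 42.510311126708984), 69.39497375488281) 68.70166673213113
scene arm 242 [579.1855821  -56.34920852 207.18598881]
scene jigwall ((558.3484497070312, 49.31856918334961), (70.23289489746094, 168.1999969482422), 8.34024715423584)
```

View pics/crop.png

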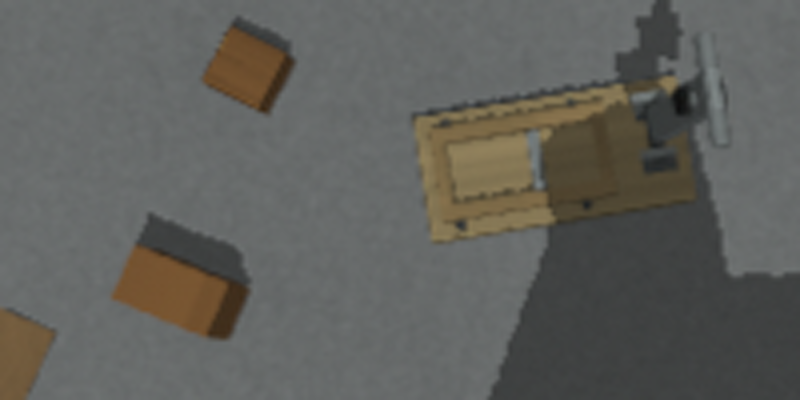

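The crop confirms the choice: grooved-size block at (172,290), offcut at (245,65), plywood jig at (560,160), and the steel key is visible at (537,158). Next: key location and a motion helper.

```bash
cat >> h.py <<'E'
from scipy.spatial.transform import Rotation as Ro
JY=np.radians(9.3); J0=np.array([553.9,69.3])
def jig(x,y): return J0+np.array([x*np.cos(JY)-y*np.sin(JY),x*np.sin(JY)+y*np.cos(JY)])
def tojig(p): d=np.array(p[:2])-J0; return np.array([d@[np.cos(JY),np.sin(JY)],d@[-np.sin(JY),np.cos(JY)]])
def pose():
    o=bot.get_obs(); return o,np.array(o['tool_pos']),Ro.from_euler('xyz',o['tcp_rot']).as_matrix()
def goal(x,y,z,jawdeg,o=None):
    o,p,R=pose(); s=R.T@(np.array([x,y,z])-p)
    cur=np.degrees(np.arctan2(R[1,1],R[0,1])); d=(jawdeg-cur+90)%180-90   # world yaw change
    print('pos',p.round(1),'toolx',R[:,0].round(3),'jaw',round(cur,2),'q6',round(o['joint_positions'][5],2),'F',o['contact_force'].round(1),'w',round(o['grip_width'],1),'t',round(o['time'],2))
    print('shift m',(s/1000).round(4),'turn deg',round(-d,2) if R[2,0]<0 else d)
E
python3 - <<'E'
from h import *
k=cap('top');c,R,t,f=k;W=cloud(*k);col=c['color'].astype(int)
J=np.array([[tojig(p) for p in r] for r in W[150:200,250:330]]);Z=W[150:200,250:330,2];C=col[150:200,250:330]
ins=(abs(J[...,0])<19)&(abs(J[...,1])<48)
sat=C.max(-1)-C.min(-1)
m=ins&(sat<25); print('key px',m.sum(),J[m].mean(0),J[m].min(0),J[m].max(0),np.median(Z[m]))
m2=ins&(Z>22)&(Z<28);print('key z',m2.sum(),np.percentile(J[m2],[5,50,95],axis=0))
# walls extents
for nm,a in(('walls',(Z>25)&(Z<33)),):
    print(nm,np.nanpercentile(J[a],[1,99],axis=0))
v,u=np.nonzero(m);print('ray',tojig(ray((u.mean()+250,v.mean()+150),25,*k)))
goal(420,-200,260,0);goal(460.8,304.3,150,-21.8)
E
```

```text
key px 51 [-0.55135418 -9.89939078] [-18.66563848 -15.12531508] [18.56474611 -4.13580189] 23.447236450778323
key z 59 [[-16.4852812  -36.11207312]
 [  0.64653799  -8.54142509]
 [ 16.40260732  33.69701296]]
walls [[-33.38842889 -69.06391901]
 [ 32.41927795  60.95774918]]
ray [ -0.75984972 -10.00032935]
pos [ 213.4 -479.3  226.2] toolx [-0.     0.001 -1.   ] jaw -66.0 q6 -0.15 F [-0.1 -0.8  0.2] w 91.8 t 0.15
shift m [-0.0336 -0.1712 -0.3023] turn deg -66.0
pos [ 213.4 -479.3  226.2] toolx [-0.     0.001 -1.   ] jaw -66.0 q6 -0.15 F [-0.1 -0.8  0.2] w 91.8 t 0.15
shift m [ 0.077  -0.6152 -0.5447] turn deg -44.2
```

{"api": "step_arm", "payload": {
  "targets": [
    [[-0.034,-0.171,-0.302,-22],[-0.034,-0.171,-0.302,-22],[-0.034,-0.171,-0.302,-22],[-0.034,-0.171,-0.302,-22],[-0.034,-0.171,-0.302,-22]]
  ],
  "jaw": 0
}}

```text
time: 0.57
tool_pos: [337.3, -311.1, 246.9]
tcp_rot: [-2.051, 1.569, 1.894]
contact_force: [1.3, -0.4, -0.8]
grip_width: 91.7
```

```bash
python3 -c "
from h import *
goal(460.8,304.3,150,-21.8)"
```

```text
pos [ 337.3 -311.1  246.9] toolx [-0.     0.001 -1.   ] jaw -43.99 q6 -0.15 F [ 1.3 -0.4 -0.8] w 91.7 t 0.57
shift m [ 0.0977 -0.3384 -0.5285] turn deg -22.19
```

{"api": "step_arm", "payload": {
  "targets": [
    [[-0.01,-0.338,-0.528,-22],[-0.01,-0.338,-0.528,-22],[-0.01,-0.338,-0.528,-22],[-0.01,-0.338,-0.528,-22],[-0.01,-0.338,-0.528,-22]]
  ]
}}

```text
time: 0.98
tool_pos: [377.6, -106.6, 250.5]
tcp_rot: [-2.461, 1.569, 1.869]
contact_force: [1.3, 0.3, 0.1]
grip_width: 91.6
```

```bash
python3 -c "
from h import *
goal(460.8,304.3,200,-21.8)"
```

```text
pos [ 377.6 -106.6  250.5] toolx [-0.     0.002 -1.   ] jaw -21.95 q6 -0.09 F [1.3 0.3 0.1] w 91.6 t 0.98
shift m [ 0.051  -0.0764 -0.4122] turn deg -0.15
```

{"api": "step_arm", "payload": {
  "targets": [
    [[0.0,-0.076,-0.412,0],[0.0,-0.076,-0.412,0],[0.0,-0.076,-0.412,0],[0.0,-0.076,-0.412,0],[0.0,-0.076,-0.412,0]]
  ]
}}

```text
time: 1.4
tool_pos: [418.8, 97.7, 250.8]
tcp_rot: [-2.657, 1.569, 1.672]
contact_force: [1.4, 0.0, -0.6]
grip_width: 91.7
```

```bash
python3 -c "
from h import *
goal(460.8,304.3,170,-21.8)"
```

```text
pos [418.8  97.7 250.8] toolx [-0.     0.001 -1.   ] jaw -21.95 q6 0.43 F [ 1.4  0.  -0.6] w 91.7 t 1.4
shift m [ 0.0811 -0.0382 -0.2072] turn deg -0.15
```

{"api": "step_arm", "payload": {
  "targets": [
    [[0.04,-0.038,-0.207,0],[0.06,-0.038,-0.207,0],[0.081,-0.038,-0.207,0],[0.081,-0.038,-0.207,0],[0.081,-0.038,-0.207,0]]
  ]
}}

```text
time: 1.82
tool_pos: [457.1, 288.1, 177.6]
tcp_rot: [-2.574, 1.569, 1.756]
contact_force: [0.4, 0.4, 0.0]
grip_width: 92.0
```

{"api": "step_arm", "payload": {
  "targets": [
    [[0,0,0,0],[0,0,0,0],[0,0,0,0],[0,0,0,0],[0,0,0,0]]
  ]
}}

```text
time: 2.23
tool_pos: [457.5, 287.0, 178.7]
tcp_rot: [2.872, 1.569, 0.917]
contact_force: [0.8, -0.0, -0.4]
grip_width: 92.0
```

Run:
```python
from h import *
k=cap('wrist');save(k[0]['color'],'w1.png',1);W=cloud(*k)
m=(W[...,2]>58)&(W[...,2]<70)&(np.hypot(W[...,0]-461,W[...,1]-304)<60)
print(m.sum(),cv2.minAreaRect(W[m][:,:2].astype(np.float32)),-k[1].T@k[2])
k=cap('top');W=cloud(*k)
goal(460.8,304.3,26,-21.8)
```

```text
3496 ((461.7854919433594, 305.3632507324219), (70.04329681396484, 39.98981475830078), 68.0523910522461) [482.97991212 349.8899766  337.95352764]
pos [457.5 287.2 178.6] toolx [ 0.001  0.002 -1.   ] jaw -22.02 q6 0.8 F [-0.7  0.5 -0.1] w 91.2 t 2.33
shift m [ 0.1526 -0.0035 -0.0168] turn deg -0.22
```

View pics/w1.png

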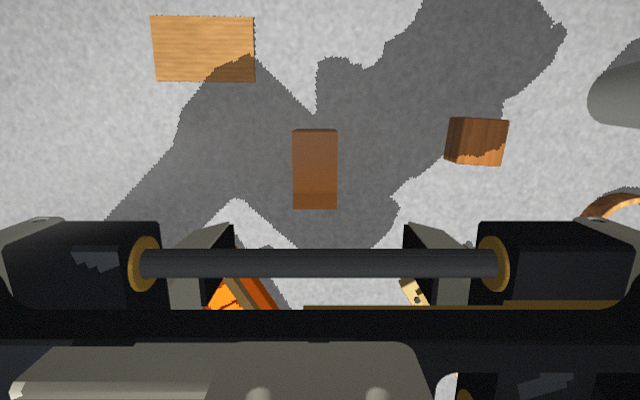

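Wrist view: block at (315,168), squared to the jaws, at (461.6,305.2), with top size 70x40 as specified. Going down to grasp.

{"api": "step_arm", "payload": {
  "targets": [
    [[0.0,-0.003,-0.018,0],[0.03,-0.003,-0.018,0],[0.06,-0.003,-0.018,0],[0.08,-0.003,-0.018,0],[0.09,-0.003,-0.018,0]]
  ]
}}

```text
time: 2.75
tool_pos: [460.5, 304.0, 86.5]
tcp_rot: [-1.342, 1.569, 2.985]
contact_force: [-0.5, 0.8, -0.4]
grip_width: 91.8
```

```bash
python3 -c "
from h import *
goal(461.5,305.0,24,-22)"
```

```text
pos [460.5 304.   86.5] toolx [-0.002  0.    -1.   ] jaw -22.07 q6 0.83 F [-0.5  0.8 -0.4] w 91.8 t 2.75
shift m [ 0.0625  0.0006 -0.0014] turn deg -0.07
```

{"api": "step_arm", "payload": {
  "targets": [
    [[0.02,0.001,-0.001,0],[0.04,0.001,-0.001,0],[0.055,0.001,-0.001,0],[0.062,0.001,-0.001,0],[0.062,0.001,-0.001,0]]
  ]
}}

```text
time: 3.17
tool_pos: [461.4, 303.9, 23.9]
tcp_rot: [-1.049, 1.567, -3.005]
contact_force: [0.1, 0.1, -0.4]
grip_width: 91.8
```

{"api": "step_arm", "payload": {
  "targets": [
    [[0,0,0,0],[0,0,0,0],[0,0,0,0],[0,0,0,0],[0,0,0,0]]
  ],
  "jaw": 1
}}

```text
time: 3.58
tool_pos: [461.8, 304.2, 24.6]
tcp_rot: [-1.251, 1.569, 3.076]
contact_force: [0.5, -0.4, -0.5]
grip_width: 63.0
```

{"api": "step_arm", "payload": {
  "targets": [
    [[0,0,0,0],[0,0,0,0],[0,0,0,0],[0,0,0,0],[0,0,0,0]]
  ]
}}

```text
time: 4.0
tool_pos: [461.7, 304.2, 24.6]
tcp_rot: [-1.253, 1.569, 3.074]
contact_force: [-0.8, -0.3, 1.4]
grip_width: 39.5
```

{"api": "step_arm", "payload": {
  "targets": [
    [[-0.02,0,0,0],[-0.05,0,0,0],[-0.08,0,0,0],[-0.11,0,0,0],[-0.11,0,0,0]]
  ]
}}

```text
time: 4.42
tool_pos: [464.9, 305.6, 140.4]
tcp_rot: [2.531, 1.562, 0.575]
contact_force: [1.1, 0.6, -0.2]
grip_width: 39.7
```

```bash
python3 -c "
from h import *
p=jig(0,-9.5);print(p)
goal(p[0],p[1],130,9.3)"
```

```text
[555.4352363   59.92487069]
pos [464.9 305.6 140.4] toolx [ 0.007  0.005 -1.   ] jaw -22.1 q6 0.83 F [ 1.1  0.6 -0.2] w 39.7 t 4.42
shift m [0.0099 0.1763 0.1936] turn deg -31.4
```

{"api": "step_arm", "payload": {
  "targets": [
    [[0.0,0.176,0.194,-31],[0.0,0.176,0.194,-31],[0.0,0.176,0.194,-31],[0.0,0.176,0.194,-31],[0.0,0.176,0.194,-31]]
  ]
}}

```text
time: 4.83
tool_pos: [530.4, 123.1, 137.8]
tcp_rot: [2.086, 1.563, 0.677]
contact_force: [1.7, -0.1, -0.8]
grip_width: 39.8
```

```bash
python3 -c "
from h import *
p=jig(0,-9.5)
goal(p[0],p[1],110,9.3)"
```

```text
pos [530.4 123.1 137.8] toolx [ 0.006  0.005 -1.   ] jaw 9.29 q6 -0.08 F [ 1.7 -0.1 -0.8] w 39.8 t 4.83
shift m [0.0276 0.0144 0.0665] turn deg -0.01
```

{"api": "step_arm", "payload": {
  "targets": [
    [[0.0,0.007,0.033,0],[0.01,0.014,0.066,0],[0.02,0.014,0.066,0],[0.028,0.014,0.066,0],[0.028,0.014,0.066,0]]
  ]
}}

```text
time: 5.25
tool_pos: [553.2, 60.6, 107.0]
tcp_rot: [2.839, 1.566, 1.43]
contact_force: [-0.8, -0.7, -2.1]
grip_width: 40.1
```

{"api": "step_arm", "payload": {
  "targets": [
    [[0,0,0,0],[0,0,0,0],[0,0,0,0],[0,0,0,0],[0,0,0,0]]
  ]
}}

```text
time: 5.67
tool_pos: [553.3, 61.3, 107.5]
tcp_rot: [2.679, 1.565, 1.271]
contact_force: [0.2, 0.2, -2.0]
grip_width: 40.2
```

Run:
```python
from h import *
k=cap('wrist');save(k[0]['color'],'w2.png',1);W=cloud(*k);Z=W[...,2]
def show(nm,m):
    if m.sum()<8: print(nm,m.sum());return
    J=np.array([tojig(p) for p in W[m]]);r=cv2.minAreaRect(J.astype(np.float32));print(nm,m.sum(),np.round(r[0],1),np.round(r[1],1),round(r[2],1),'pct',np.percentile(J,[1,99],axis=0).round(1).tolist(),np.median(Z[m]).round(1))
near=np.hypot(W[...,0]-554,W[...,1]-69)<120
p=bot.get_obs()['tool_pos'];nb=np.hypot(W[...,0]-p[0],W[...,1]-p[1])<60
show('blocktop',nb&(Z>p[2]+30)&(Z<p[2]+46)); show('walls',near&(Z>25)&(Z<33)); show('base',near&(Z>14)&(Z<21))
q=jig(0,-9.5);goal(q[0],q[1],60,9.3);print('tcp jig',tojig(p))
k=cap('top');W=cloud(*k);Z=W[...,2];near=np.hypot(W[...,0]-554,W[...,1]-69)<120
show('T base',near&(Z>14)&(Z<21));show('T walls',near&(Z>25)&(Z<32))
```

```text
blocktop 8521 [-1.1  3.6] [49.9 63.8] 89.6 pct [[-25.5, -20.3], [23.4, 28.2]] 148.1
walls 2766 [ 1.9 34.2] [58.3 66.4] 90.0 pct [[-30.9, 10.8], [34.6, 63.3]] 30.2
base 6371 [  2.2 -16.6] [ 90.3 182.2] 0.4 pct [[-42.4, -22.2], [46.2, 73.9]] 19.2
pos [553.2  61.1 107.4] toolx [ 0.001  0.005 -1.   ] jaw 9.29 q6 -0.2 F [ 0.7  0.7 -1.9] w 39.5 t 5.72
shift m [0.0474 0.0019 0.0017] turn deg -0.01
tcp jig [-1.97257223 -7.9866827 ]
T base 447 [ -0.8 -22.2] [ 89.6 189.7] 0.7 pct [[-45.0, -116.0], [44.1, 71.5]] 17.8
T walls 105 [-10.2 -17. ] [156.9  48.1] 89.9 pct [[-33.7, -86.1], [12.4, 61.4]] 28.9
```

View pics/w2.png

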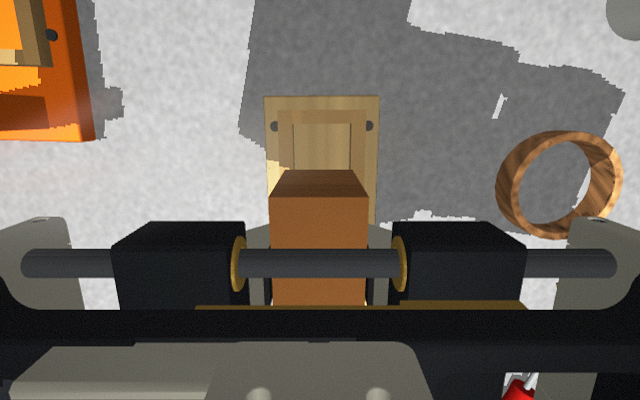

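Wrist view: block held square at (318,240) between fingers; nest's far end at (320,110). Descend to just above the walls, then recheck lateral alignment.

{"api": "step_arm", "payload": {
  "targets": [
    [[0.01,0.003,0.002,0],[0.02,0.003,0.002,0],[0.03,0.003,0.002,0],[0.04,0.003,0.002,0],[0.044,0.003,0.002,0]]
  ]
}}

```text
time: 6.18
tool_pos: [555.3, 59.7, 60.9]
tcp_rot: [-2.892, 1.565, 1.982]
contact_force: [-0.5, -0.1, -2.0]
grip_width: 40.0
```

{"api": "step_arm", "payload": {
  "targets": [
    [[0,0,0,0],[0,0,0,0],[0,0,0,0],[0,0,0,0],[0,0,0,0]]
  ]
}}

```text
time: 6.6
tool_pos: [555.7, 59.6, 61.4]
tcp_rot: [-3.072, 1.565, 1.802]
contact_force: [0.2, -1.2, -1.8]
grip_width: 39.8
```

Run:
```python
from h import *
k=cap('wrist');save(k[0]['color'],'w3.png',1);W=cloud(*k);Z=W[...,2]
p=bot.get_obs()['tool_pos'];o=tojig(p);goal(*jig(0,-10),48,9.5);print('tcp jig',o)
J=(W[...,:2]-J0)@np.array([[np.cos(JY),-np.sin(JY)],[np.sin(JY),np.cos(JY)]])
def edges(nm,z0,z1,y0,y1):
    m=(Z>z0)&(Z<z1)&(J[...,1]>y0)&(J[...,1]<y1)&(abs(J[...,0])<60)
    L=[];Rr=[];Y=[]
    for v in range(400):
        x=J[v][m[v]][:,0]
        if len(x)>10: L.append(x.min());Rr.append(x.max());Y.append(J[v][m[v]][:,1].mean())
    if L:
        c=(np.array(L)+Rr)/2;print(nm,len(L),'L',np.median(L).round(1),'R',np.median(Rr).round(1),'c',np.median(c).round(2),'slope',np.polyfit(Y,c,1)[0].round(3),'Y',min(Y),max(Y))
edges('blk',p[2]+34,p[2]+46,12,35); edges('base',14,22,64,72); edges('wall',26,33,30,62)
m=(Z>26)&(Z<33)&(abs(J[...,0]-1)<15);print('endwall y',np.percentile(J[m][:,1],[2,98]))
m=(Z>p[2]+30)&(Z<p[2]+46)&(abs(J[...,0]-o[0])<12);print('blk y end',np.percentile(J[m][:,1],[98,99.5]),np.median(Z[m]))
```

```text
pos [555.6  59.7  61.4] toolx [-0.001  0.005 -1.   ] jaw 9.27 q6 -0.2 F [ 0.6  0.5 -2.4] w 40.0 t 6.65
shift m [ 0.0134 -0.0001  0.0003] turn deg -0.23
tcp jig [ 0.14888371 -9.80166173]
blk 39 L -18.7 R 20.9 c 1.13 slope -0.009 Y 12.09752044770024 26.174266337998144
base 13 L -42.9 R 45.8 c 1.56 slope -0.059 Y 64.42319284573067 71.56048615781636
wall 54 L -31.1 R 34.3 c 1.59 slope -0.005 Y 30.23372041649585 61.75562474604422
endwall y [53.6719029  63.46454699]
blk y end [26.15943866 26.29152578] 102.01897172551342
```

Lateral alignment is good (block centre within 0.5 mm of the nest centre in the same picture). Lower gently onto the key level.

{"api": "step_arm", "payload": {
  "targets": [
    [[0.003,0.0005,0,0],[0.006,0.0005,0,0],[0.008,0.0005,0,0],[0.01,0.0005,0,0],[0.0105,0.0005,0,0]]
  ]
}}

```text
time: 7.07
tool_pos: [555.8, 59.8, 50.4]
tcp_rot: [-2.915, 1.565, 1.959]
contact_force: [0.1, -0.3, -0.7]
grip_width: 39.9
```

{"api": "step_arm", "payload": {
  "targets": [
    [[0.0005,0,0,0],[0.001,0,0,0],[0.0015,0,0,0],[0.002,0,0,0],[0.002,0,0,0]]
  ]
}}

```text
time: 7.48
tool_pos: [555.8, 59.8, 48.3]
tcp_rot: [-2.911, 1.565, 1.963]
contact_force: [-0.6, 0.4, -1.8]
grip_width: 39.9
```

```bash
python3 -c "
from h import *
goal(*jig(0,-10),43,9.3);print(tojig(pose()[1]),pose()[0]['moment'])"
```

```text
pos [555.8  59.8  48.3] toolx [-0.002  0.005 -1.   ] jaw 9.27 q6 -0.2 F [-0.6  0.4 -1.8] w 39.9 t 7.48
shift m [ 0.0053 -0.0003  0.0003] turn deg -0.03
[ 0.32050625 -9.69058123] [-0.02011839 -0.17468575  0.02815376]
```

{"api": "step_arm", "payload": {
  "targets": [
    [[0.0004,0,0,0],[0.0008,0,0,0],[0.0012,0,0,0],[0.0015,0,0,0],[0.0015,0,0,0]]
  ]
}}

```text
time: 7.9
tool_pos: [555.7, 59.8, 46.7]
tcp_rot: [-2.898, 1.565, 1.976]
contact_force: [-0.1, 0.4, -1.0]
grip_width: 39.9
```

{"api": "step_arm", "payload": {
  "targets": [
    [[0.0004,0,0,0],[0.0008,0,0,0],[0.0012,0,0,0],[0.0015,0,0,0],[0.0015,0,0,0]]
  ]
}}

```text
time: 8.32
tool_pos: [555.7, 59.8, 45.2]
tcp_rot: [-2.875, 1.565, 1.999]
contact_force: [1.5, -1.0, -0.6]
grip_width: 39.7
```

{"api": "step_arm", "payload": {
  "targets": [
    [[0.0004,0,0,0],[0.0008,0,0,0],[0.0012,0,0,0],[0.0015,0,0,0],[0.0015,0,0,0]]
  ]
}}

```text
time: 8.73
tool_pos: [555.6, 59.8, 43.6]
tcp_rot: [-2.853, 1.565, 2.021]
contact_force: [-0.6, 0.6, -1.7]
grip_width: 39.7
```

{"api": "step_arm", "payload": {
  "targets": [
    [[0.0003,0,0,0],[0.0006,0,0,0],[0.0008,0,0,0],[0.001,0,0,0],[0.001,0,0,0]]
  ]
}}

```text
time: 9.15
tool_pos: [555.6, 59.9, 42.8]
tcp_rot: [-2.875, 1.565, 1.999]
contact_force: [-1.2, 1.1, 1.4]
grip_width: 39.7
```

{"api": "step_arm", "payload": {
  "targets": [
    [[0.0003,0,0,0],[0.0006,0,0,0],[0.0008,0,0,0],[0.0008,0,0,0],[0.0008,0,0,0]]
  ]
}}

```text
time: 9.57
tool_pos: [555.6, 59.9, 42.8]
tcp_rot: [-2.93, 1.565, 1.945]
contact_force: [-2.6, 0.6, 6.2]
grip_width: 39.9
```

Floor contact at TCP 42.8 (predicted home 42.6, perched 49.6), pressing ~7 N. Release and rise.

{"api": "step_arm", "payload": {
  "targets": [
    [[0,0,0,0],[0,0,0,0],[0,0,0,0],[0,0,0,0],[0,0,0,0]]
  ],
  "jaw": 0.3
}}

```text
time: 9.98
tool_pos: [555.6, 59.9, 42.6]
tcp_rot: [-2.891, 1.565, 1.983]
contact_force: [-0.5, -0.0, -0.4]
grip_width: 63.8
```

{"api": "step_arm", "payload": {
  "targets": [
    [[-0.02,0,0,0],[-0.05,0,0,0],[-0.08,0,0,0],[-0.12,0,0,0],[-0.15,0,0,0]]
  ]
}}

```text
time: 10.4
tool_pos: [556.3, 59.1, 195.2]
tcp_rot: [3.084, 1.566, 1.675]
contact_force: [0.8, -0.4, 0.1]
grip_width: 64.0
```

Run:
```python
from h import *
print(pose()[0]['grip_width'],pose()[1])
for n in('wrist','top','scene'):
    k=cap(n);save(k[0]['color'],n+'4.png',1);W=cloud(*k);Z=W[...,2]
    J=(W[...,:2]-J0)@np.array([[np.cos(JY),-np.sin(JY)],[np.sin(JY),np.cos(JY)]])
    m=(abs(J[...,0])<26)&(abs(J[...,1]+9)<50)&(Z>70)&(Z<95)
    if m.sum()>8: print(n,m.sum(),cv2.minAreaRect(J[m].astype(np.float32)),np.percentile(Z[m],[10,50,90]))
    m=(abs(J[...,0])<60)&(abs(J[...,1]-68)<4)&(Z>10)&(Z<25);print('base z',np.median(Z[m]))
    m=(abs(J[...,0])<45)&(J[...,1]>-165)&(J[...,1]<-95)&(Z>120)&(Z<240)
    if m.sum()>8: 
        a=np.arctan2(Z[m]-96,J[m][:,1]+95);d=np.hypot(Z[m]-96,J[m][:,1]+95);b=d>112
        print('clamp ang',np.median(a),'bar',b.sum(),np.median(a[b]),J[m][b].mean(0),Z[m][b].mean(),Z[m].max())
```

```text
63.9983043955947 [556.2743541   59.08616189 195.20884106]
wrist 3443 ((1.3141212463378906, -8.59146499633789), (70.4648666381836, 40.07762908935547), 89.92221069335938) [82.25919316 83.20268043 84.09722883]
base z 19.2709710028557
clamp ang 1.6704097966352638 bar 0 nan [nan nan] nan 125.12057484821173
top 9 ((-14.86549186706543, -44.142982482910156), (3.2465004920959473, 12.885590553283691), 79.71292114257812) [72.00073251 80.09226531 81.25649763]
base z 18.040837396614133
clamp ang 1.8568201778318953 bar 144 1.8781657281115876 [  -0.20998343 -132.7841776 ] 214.46680583003996 220.04045341217866
scene 280 ((1.5357913970947266, -8.769943237304688), (70.18140411376953, 41.07008361816406), 88.07748413085938) [76.28378959 81.13675024 83.3663851 ]
base z 18.221299720429382
clamp ang 1.847127684562195 bar 116 1.8700397390020358 [   4.81546513 -131.70374987] 214.03694279341727 218.3102727596988
  return _methods._mean(a, axis=axis, dtype=dtype,
  ret = ret.dtype.type(ret / rcount)
<stdin>:12: RuntimeWarning: Mean of empty slice.
  ret = um.true_divide(
```

Block's top is 82 mm above the table (83.2 minus the wrist camera's 1.2 mm bias, 81 from the scene camera), centred at y −8.6 and square: fully home. Clamp is at about 1.87 rad. Now shut the fingers, rise over the bar and go outside it.

{"api": "step_arm", "payload": {
  "targets": [
    [[-0.04,0,0,0],[-0.06,0,0.03,0],[-0.065,0,0.07,0],[-0.065,0,0.11,0],[-0.065,0,0.15,0]]
  ],
  "jaw": 1
}}

```text
time: 10.97
tool_pos: [581.1, -90.5, 258.5]
tcp_rot: [2.585, 1.565, 1.177]
contact_force: [0.4, 0.7, -0.5]
grip_width: 35.4
```

{"api": "step_arm", "payload": {
  "targets": [
    [[0,0,0.015,0],[0,0,0.015,0],[0,0,0.015,0],[0,0,0.015,0],[0,0,0.015,0]]
  ]
}}

```text
time: 11.38
tool_pos: [583.3, -103.9, 257.9]
tcp_rot: [2.771, 1.565, 1.365]
contact_force: [0.9, -0.1, 0.2]
grip_width: 3.0
```

```bash
python3 -c "
from h import *
goal(*jig(0.5,-165),206,9.3);print(tojig(pose()[1]))
k=cap('top');save(k[0]['color'][100:250,200:420],'t5.png',3)
"
```

```text
pos [ 583.3 -103.9  257.9] toolx [ 0.001  0.006 -1.   ] jaw 9.43 q6 -0.47 F [ 0.9 -0.1  0.2] w 3.0 t 11.38
shift m [ 0.0519 -0.0006 -0.0103] turn deg 0.13
[   0.99481387 -175.63596456]
```

{"api": "step_arm", "payload": {
  "targets": [
    [[0.015,0,0,0],[0.03,0,0,0],[0.045,0,0,0],[0.052,0,0,0],[0.052,0,0,0]]
  ]
}}

```text
time: 11.85
tool_pos: [582.6, -102.3, 204.6]
tcp_rot: [-3.11, 1.564, 1.768]
contact_force: [0.8, 0.3, -0.5]
grip_width: 0.6
```

{"api": "step_arm", "payload": {
  "targets": [
    [[0,0,-0.005,0],[0,0,-0.01,0],[0,0,-0.015,0],[0,0,-0.02,0],[0,0,-0.025,0]]
  ]
}}

```text
time: 12.27
tool_pos: [578.6, -77.1, 205.4]
tcp_rot: [3.009, 1.564, 1.605]
contact_force: [-0.0, -2.5, 1.9]
grip_width: 0.3
```

{"api": "step_arm", "payload": {
  "targets": [
    [[-0.001,0,-0.005,0],[-0.002,0,-0.01,0],[-0.003,0,-0.015,0],[-0.004,0,-0.02,0],[-0.004,0,-0.025,0]]
  ]
}}

```text
time: 12.68
tool_pos: [574.7, -52.0, 210.1]
tcp_rot: [2.858, 1.564, 1.454]
contact_force: [0.6, -1.7, 1.7]
grip_width: 0.6
```

```bash
cat > a.py <<'E'
from h import *
o,p,R=pose();print('tcp jig',tojig(p),p[2],'F',o['contact_force'])
for n in('top','scene'):
    k=cap(n);save(k[0]['color'],n+'L.png',1);W=cloud(*k);Z=W[...,2]
    J=(W[...,:2]-J0)@np.array([[np.cos(JY),-np.sin(JY)],[np.sin(JY),np.cos(JY)]])
    m=(abs(J[...,0])<12)&(J[...,1]>-165)&(J[...,1]<50)&(Z>85)&(Z<240)
    m2=(abs(abs(J[...,0])-27)<6)&(J[...,1]>-165)&(J[...,1]<50)&(Z>85)&(Z<240)
    for q,s in((m,'mid'),(m2,'sides')):
        d=np.hypot(Z-96,J[...,1]+95);q=q&(d>108)&(d<130);a=np.arctan2(Z-96,J[...,1]+95)[q]
        if len(a): print(n,s,len(a),'ang pct',np.percentile(a,[10,50,90]).round(3))
E
python3 a.py
```

```text
tcp jig [   0.89704957 -123.10077268] 210.0549537395154 F [ 0.55704274 -1.65773417  1.73996893]
top mid 4 ang pct [-0.091 -0.09  -0.087]
scene mid 17 ang pct [0.929 1.643 1.688]
```

{"api": "step_arm", "payload": {
  "targets": [
    [[0,0,-0.006,0],[0,0,-0.012,0],[0,0,-0.018,0],[0,0,-0.024,0],[0,0,-0.03,0]]
  ]
}}

```text
time: 13.2
tool_pos: [569.0, -21.1, 209.5]
tcp_rot: [3.119, 1.563, 1.716]
contact_force: [0.8, -0.8, -1.1]
grip_width: 0.6
```

{"api": "step_arm", "payload": {
  "targets": [
    [[0,0,-0.006,0],[0.001,0,-0.012,0],[0.002,0,-0.018,0],[0.003,0,-0.024,0],[0.004,0,-0.03,0]]
  ]
}}

```text
time: 13.62
tool_pos: [563.8, 9.1, 205.4]
tcp_rot: [-3.119, 1.563, 1.761]
contact_force: [-0.5, -2.1, -1.5]
grip_width: 0.6
```

```bash
python3 a.py
```

```text
tcp jig [  0.0639574  -60.97321183] 205.44928668281818 F [-0.49252956 -2.13297638 -1.49054593]
top mid 3 ang pct [-0.098 -0.095 -0.094]
scene mid 10 ang pct [0.979 1.12  1.148]
```

{"api": "step_arm", "payload": {
  "targets": [
    [[-0.002,0,0.005,0],[-0.018,0,0.005,0],[-0.02,0,-0.003,0],[-0.02,0,-0.012,0],[-0.02,0,-0.018,0]]
  ]
}}

```text
time: 14.13
tool_pos: [560.5, 28.4, 225.6]
tcp_rot: [3.125, 1.562, 1.723]
contact_force: [-0.2, 0.6, -0.6]
grip_width: 0.6
```

```bash
python3 a.py
```

```text
tcp jig [ -0.09130203 -41.44068374] 225.61476659175287 F [-0.17755429  0.56007353 -0.58367196]
top mid 1 ang pct [-0.083 -0.083 -0.083]
scene mid 1 ang pct [-0.088 -0.088 -0.088]
```

{"api": "step_arm", "payload": {
  "targets": [
    [[0.0115,0,-0.0015,0],[0.017,0,-0.005,0],[0.0225,0,-0.0115,0],[0.026,0,-0.016,0],[0.0295,0,-0.021,0]]
  ]
}}

```text
time: 14.65
tool_pos: [556.7, 52.7, 198.2]
tcp_rot: [2.955, 1.558, 1.555]
contact_force: [-5.0, 10.1, 16.7]
grip_width: 0.7
```

```bash
python3 a.py
```

```text
tcp jig [  0.0435452  -16.80977764] 198.16032512220386 F [-5.04667031 10.05292279 16.65297401]
scene mid 1 ang pct [1.033 1.033 1.033]
```

```bash
python3 -c "
from h import *
k=cap('scene');save(k[0]['color'][140:270,270:430],'s6.png',4)"
```

```text
(no output)
```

View pics/s6.png

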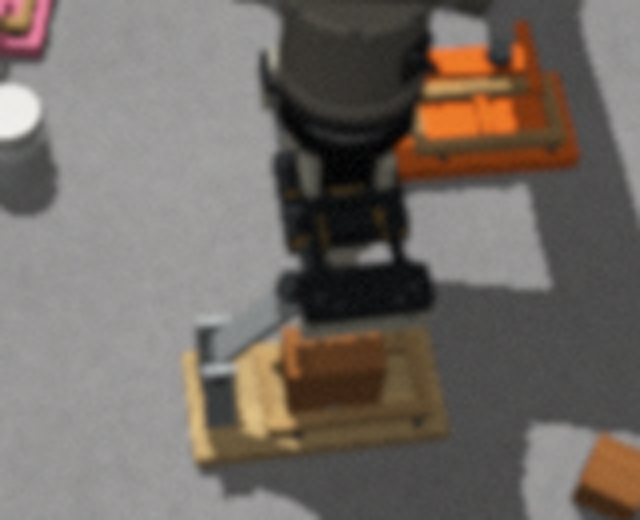

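The picture shows the clamp arm from the cheeks (205,350) rising to the bar hidden behind the fingers (~295,300), so the fingertips are a little ahead of the bar. Lift, step back, and push on again.

{"api": "step_arm", "payload": {
  "targets": [
    [[-0.004,0,0,0],[-0.008,0,0,0],[-0.008,0,0.004,0],[-0.008,0,0.008,0],[-0.008,0,0.01,0]]
  ]
}}

```text
time: 15.22
tool_pos: [558.3, 41.9, 204.9]
tcp_rot: [3.057, 1.558, 1.657]
contact_force: [0.9, -0.1, 0.5]
grip_width: 0.3
```

```bash
python3 a.py
```

```text
tcp jig [ -0.06704161 -27.73863169] 204.89029926509573 F [ 0.88413317 -0.0581247   0.46707752]
scene mid 1 ang pct [-0.086 -0.086 -0.086]
```

{"api": "step_arm", "payload": {
  "targets": [
    [[0.0055,0,0,0],[0.008,0,-0.003,0],[0.011,0,-0.006,0],[0.013,0,-0.008,0],[0.015,0,-0.01,0]]
  ]
}}

```text
time: 15.73
tool_pos: [556.5, 52.5, 189.7]
tcp_rot: [3.081, 1.558, 1.68]
contact_force: [1.4, -0.5, 0.6]
grip_width: 0.6
```

```bash
python3 a.py
```

```text
tcp jig [ -0.18610122 -16.96414965] 189.68214653376546 F [ 1.39806241 -0.5249663   0.58798292]
```

```bash
cat > a.py <<'E'
from h import *
o,p,R=pose();print('tcp jig',tojig(p),p[2],'F',o['contact_force'])
for n in('top','scene'):
    k=cap(n);save(k[0]['color'],n+'L.png',1);W=cloud(*k);Z=W[...,2]
    J=(W[...,:2]-J0)@np.array([[np.cos(JY),-np.sin(JY)],[np.sin(JY),np.cos(JY)]])
    d=np.hypot(Z-96,J[...,1]+95);a=np.arctan2(Z-96,J[...,1]+95)
    m=(abs(J[...,0])<10)&(d>35)&(d<100)&(Z>90)&(a>-.1)
    if m.sum()>3:
        # subtract top-surface offset of 4 mm
        print(n,m.sum(),'arm angle',np.percentile((a-np.arcsin(4/d))[m],[10,50,90]).round(3))
E
python3 a.py
```

```text
tcp jig [ -0.40127456 -16.77194996] 189.58148325639885 F [ 0.15403102 -0.22717924 -0.01056692]
top 24 arm angle [0.787 0.817 0.875]
scene 96 arm angle [0.747 0.787 0.896]a.py:10: RuntimeWarning: invalid value encountered in arcsin
  print(n,m.sum(),'arm angle',np.percentile((a-np.arcsin(4/d))[m],[10,50,90]).round(3))
```

{"api": "step_arm", "payload": {
  "targets": [
    [[0.005,0,-0.004,0],[0.009,0,-0.008,0],[0.013,0,-0.012,0],[0.017,0,-0.015,0],[0.02,0,-0.017,0]]
  ]
}}

```text
time: 16.35
tool_pos: [553.2, 70.0, 169.5]
tcp_rot: [3.133, 1.558, 1.733]
contact_force: [-0.1, 1.0, 1.3]
grip_width: 0.4
```

```bash
python3 a.py 2>/dev/null
```

```text
tcp jig [-0.54228983  0.76442639] 169.47609623713018 F [-0.07675775  0.97921186  1.30762413]
top 72 arm angle [0.541 0.593 0.658]
scene 130 arm angle [0.529 0.572 0.682]
```

{"api": "step_arm", "payload": {
  "targets": [
    [[0.006,0,-0.005,0],[0.013,0,-0.009,0],[0.021,0,-0.0125,0],[0.029,0,-0.0155,0],[0.036,0,-0.0175,0]]
  ]
}}

```text
time: 16.87
tool_pos: [549.3, 88.1, 132.3]
tcp_rot: [-2.991, 1.557, 1.893]
contact_force: [-0.8, 1.2, 1.2]
grip_width: 0.2
```

```bash
python3 a.py 2>/dev/null
```

```text
tcp jig [-1.46696549 19.24769564] 132.3177322093181 F [-0.78402794  1.2009847   1.17117312]
top 116 arm angle [0.202 0.255 0.31 ]
scene 146 arm angle [0.196 0.238 0.342]
```

{"api": "step_arm", "payload": {
  "targets": [
    [[0.004,0,-0.001,0],[0.008,0,-0.0015,0],[0.012,0,-0.002,0],[0.016,0,-0.003,0],[0.019,0,-0.003,0]]
  ]
}}

```text
time: 17.38
tool_pos: [547.9, 91.1, 112.3]
tcp_rot: [-2.816, 1.556, 2.068]
contact_force: [0.3, 0.1, 0.6]
grip_width: 0.6
```

{"api": "step_arm", "payload": {
  "targets": [
    [[0.0015,0,0,0],[0.003,0,0,0],[0.0045,0,0,0],[0.006,0,0,0],[0.006,0,0,0]]
  ]
}}

```text
time: 17.8
tool_pos: [547.8, 91.1, 106.1]
tcp_rot: [-2.804, 1.556, 2.08]
contact_force: [0.0, 0.6, -0.4]
grip_width: 0.5
```

```bash
python3 a.py 2>/dev/null
```

```text
tcp jig [-2.46120241 22.48308143] 106.12401045772188 F [ 0.02738351  0.57045543 -0.40750806]
top 112 arm angle [-0.027  0.031  0.099]
scene 139 arm angle [-0.003  0.03   0.121]
```

Angle ≈0.03 with no pad force — below the 0.08 a perched block would give. Down in small steps to pad contact.

{"api": "step_arm", "payload": {
  "targets": [
    [[0.0005,0,0,0],[0.001,0,0,0],[0.0015,0,0,0],[0.002,0,0,0],[0.002,0,0,0]]
  ]
}}

```text
time: 18.32
tool_pos: [547.9, 91.1, 104.3]
tcp_rot: [-2.818, 1.556, 2.066]
contact_force: [-0.1, 0.2, 0.8]
grip_width: 0.3
```

{"api": "step_arm", "payload": {
  "targets": [
    [[0.0004,0,0,0],[0.0008,0,0,0],[0.001,0,0,0],[0.001,0,0,0],[0.001,0,0,0]]
  ]
}}

```text
time: 18.73
tool_pos: [547.9, 91.1, 103.2]
tcp_rot: [-2.81, 1.556, 2.075]
contact_force: [-0.3, 0.2, -0.2]
grip_width: 0.1
```

{"api": "step_arm", "payload": {
  "targets": [
    [[0.0004,0,0,0],[0.0008,0,0,0],[0.001,0,0,0],[0.001,0,0,0],[0.001,0,0,0]]
  ]
}}

```text
time: 19.15
tool_pos: [547.9, 91.1, 102.2]
tcp_rot: [-2.802, 1.556, 2.082]
contact_force: [0.0, 0.1, -0.0]
grip_width: 0.1
```

```bash
python3 a.py 2>/dev/null
```

```text
tcp jig [-2.4480269  22.48245296] 102.20932256885014 F [ 0.01581982  0.06062029 -0.00802656]
top 108 arm angle [-0.071 -0.003  0.055]
scene 138 arm angle [-0.044  0.001  0.099]
```

{"api": "step_arm", "payload": {
  "targets": [
    [[0.0003,0,0,0],[0.0006,0,0,0],[0.0006,0,0,0],[0.0006,0,0,0],[0.0006,0,0,0]]
  ]
}}

```text
time: 19.67
tool_pos: [547.9, 91.1, 101.6]
tcp_rot: [-2.809, 1.556, 2.075]
contact_force: [0.2, 0.6, 0.7]
grip_width: 0.1
```

{"api": "step_arm", "payload": {
  "targets": [
    [[0.0003,0,0,0],[0.0006,0,0,0],[0.0006,0,0,0],[0.0006,0,0,0],[0.0006,0,0,0]]
  ]
}}

```text
time: 20.08
tool_pos: [547.9, 91.1, 101.1]
tcp_rot: [-2.816, 1.556, 2.068]
contact_force: [-1.2, -0.3, 1.0]
grip_width: 0.4
```

```bash
python3 a.py 2>/dev/null;python3 a.py 2>/dev/null
```

```text
tcp jig [-2.39867958 22.52159486] 101.07838112760312 F [-1.19038833 -0.31443644  0.99961353]
top 111 arm angle [-0.079 -0.021  0.032]
scene 136 arm angle [-0.051 -0.01   0.094]
tcp jig [-2.39324527 22.51246143] 101.08281665863697 F [-0.65105423  0.6404197   2.98938323]
top 106 arm angle [-0.061 -0.007  0.046]
scene 137 arm angle [-0.049 -0.012  0.085]
```

{"api": "step_arm", "payload": {
  "targets": [
    [[0.0003,0,0,0],[0.0006,0,0,0],[0.0007,0,0,0],[0.0007,0,0,0],[0.0007,0,0,0]]
  ]
}}

```text
time: 20.7
tool_pos: [547.9, 91.1, 100.4]
tcp_rot: [-2.817, 1.556, 2.068]
contact_force: [-0.3, 0.7, 2.8]
grip_width: 0.4
```

{"api": "step_arm", "payload": {
  "targets": [
    [[-0.01,0,0,0],[-0.03,0,0,0],[-0.06,0,0,0],[-0.09,0,0,0],[-0.12,0,0,0]]
  ]
}}

```text
time: 21.12
tool_pos: [548.4, 89.5, 222.1]
tcp_rot: [-2.788, 1.556, 2.096]
contact_force: [0.8, -1.0, 0.1]
grip_width: 0.3
```

{"api": "step_arm", "payload": {
  "targets": [
    [[-0.03,0,-0.04,0],[-0.05,0,-0.08,0],[-0.06,0,-0.1,0],[-0.06,0,-0.1,0],[-0.06,0,-0.1,0]]
  ]
}}

```text
time: 21.53
tool_pos: [531.6, 188.5, 284.8]
tcp_rot: [-2.939, 1.557, 1.948]
contact_force: [0.8, -0.3, -0.5]
grip_width: 0.2
```

```bash
python3 a.py 2>/dev/null
python3 - <<'E'
from h import *
k=cap('wrist');save(k[0]['color'],'w7.png',1)
c=cap('scene')[0]['color'];save(c[130:280,270:430],'s7.png',4)
for n in('wrist','scene'):
    W=cloud(*cap(n));Z=W[...,2];J=(W[...,:2]-J0)@np.array([[np.cos(JY),-np.sin(JY)],[np.sin(JY),np.cos(JY)]])
    m=(abs(J[...,0]-1)<18)&(abs(J[...,1]-5)<55)&(Z>75)&(Z<88);print(n,'blk top z',np.median(Z[m]),m.sum())
    m=(abs(abs(J[...,0])-27)<7)&(abs(J[...,1]-25)<8)&(Z>90)&(Z<115);print('bar top',np.percentile(Z[m],[50,90]),J[m].mean(0),m.sum())
E
```

```text
tcp jig [ -2.74611305 121.20358425] 284.7682209619017 F [ 0.83835764 -0.34841569 -0.54722794]
top 180 arm angle [-0.057  0.004  0.1  ]
scene 148 arm angle [-0.048 -0.008  0.088]
wrist blk top z nan 0
  return _methods._mean(a, axis=axis, dtype=dtype,
  ret = ret.dtype.type(ret / rcount)
Traceback (most recent call last):
IndexError: index -1 is out of bounds for axis 0 with size 0
```

View pics/s7.png

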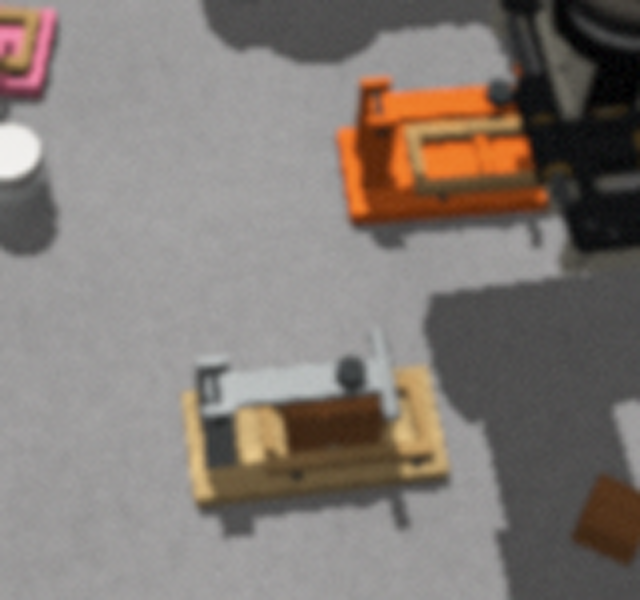

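View pics/w7.png

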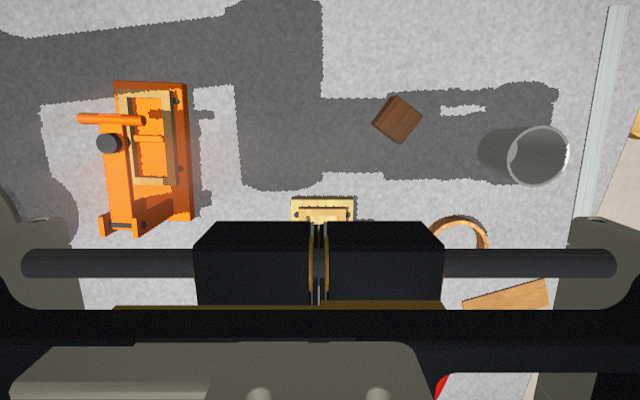

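The scene crop shows the clamp level over the block, with its cheek at (212,390), bar at (385,375) and block at (335,425) down in the nest. The wrist view shows the offcut (397,120) and the tape (460,235) undisturbed. One last numeric check, then hand in.

```bash
python3 - <<'E' 2>/dev/null
from h import *
W=cloud(*cap('scene'));Z=W[...,2];J=(W[...,:2]-J0)@np.array([[np.cos(JY),-np.sin(JY)],[np.sin(JY),np.cos(JY)]])
m=(abs(J[...,0]-17)<3)&(abs(J[...,1]+9)<33)&(Z>70)&(Z<92);print('blk top z',np.median(Z[m]),m.sum())
m=(abs(abs(J[...,0])-26)<8)&(abs(J[...,1]-25)<9)&(Z>92)&(Z<115);print('bar top z (expect ~102)',np.percentile(Z[m],[50,90]),m.sum())
o=bot.get_obs();print(o['time'],abs(o['dq']).max());print(bot.close_job())
E
```

```text
blk top z 81.0525415576382 56
bar top z (expect ~102) [ 99.14564993 101.45091099] 42
21.8333 0.003727687958216995
the job is handed in; nothing more can be done
None
```

The block is home in the plywood jig's nest, the clamp is down on it, and the job was handed in at 21.8 s of the 72 s allowed.

- **Loading:** I gripped the block across its 40 mm width and lowered it over the key, which I could see in the top view at about y −9.5. The groove dropped straight on, so no working along the nest was needed. It met the floor at fingertip height 42.8 mm, where 42.6 was expected home and 49.6 perched. The last reading while pressing on the floor was about 6 N.
- **Clamp:** With the fingers shut, I pushed the bar over from outside and then down until the pad loaded at about 3 N, then backed away. One push on the bar, before it was near the block, peaked near 20 N because the fingertips were ahead of it. I backed off and redid it.

**Last checks:**
- Block top is at 81 mm (scene camera; before clamping the wrist camera gave about 82 corrected); 82 is home, 89 perched.
- Clamp angle is about 0 (+0.004 from the top camera, −0.008 from the scene camera, −0.01 from the fingertip height). A perched block would have stopped it near 0.08.
- Bar top is at 99 to 101.5 mm against about 101.5 to 102 expected, within the 2 mm calibration.
- The offcut and tape looked undisturbed. I did not measure the other bystanders again, but the arm stayed clear of them.
- The final wrist measurement failed because its mask was empty (the gripper hid the block), so those last heights rest on the scene camera alone.

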